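# Drop the sprung front of the tool chest

### The arm

A 7-joint arm with a two-finger parallel gripper is mounted at the origin on the work surface. World frame = base frame: x ahead of the robot, y to its left, z up, the work surface at z = 0. Lengths are in m, angles in rad, forces in N, time in s.
With the tool pointing down it reaches from about 0.35 to 0.9 m from the base axis. Payload 7.2 kg.
Tool frame: the origin (TCP) lies at the very end of the fingers, on their centre line; the grasp point (between the pads) lies 19 mm behind it; x points along the fingers, y is the direction in which the jaws open and shut, and the axes are right-handed (so a half turn about x gives the same grasp; the last joint's range is limited). The gripper opens to 88 mm and grips with 3 to 60 N. Pads are 20 mm wide; open, the fingers measure 115 mm over their backs; the gripper's body (75 mm by 178 mm) begins 61 mm behind the grasp point.
Start: joints at [1.138, 0.411, -0.013, 1.596, 0.006, 1.134, -0.082], TCP at [0.223, -0.584, 0.223] pointing down, gripper open.
Joint ranges: [-2.95, 2.95], [-0.29, 1.99], [-1.47, 1.44], [0.14, 2.54], [-1.03, 4.17], [0.13, 1.85], [-2.86, 2.86]. Speed limits (rad/s): [2.39, 2.39, 3.01, 3.01, 3.14, 3.14, 3.14].

### API

Orientations are given as a unit quaternion [x, y, z, w].
In Python, from rig import status, vision, order gives the robot as it stands. The module is installed in compiled form; this text tells all that it offers.
- The arm moves only by the tool jog_arm, never from a script. Its argument "series" is a list of rows, each a list of 7 numbers: the shift along the tool's x, y, z in m, then the turn, a rotation vector about the tool's x, y, z in degrees, then the opening in per cent of the stroke, from 0 (shut) to 100 (fully open). In form: [[dx, dy, dz, rx, ry, rz, gripper], ...]. A call has 1 to 8 rows; each row shifts and turns the commanded pose from where the row before left it, along the tool's axes as they then stand; what a row does not reach is not made up. A row lasts 1/12 s, in which the tool goes at most 41.7 mm and 7.16 degrees, less where a joint would pass 70% of its speed; a pose out of reach is approached as far as the arm can. A call is refused whole if a number of a shift passes 0.0417 or a number of a turn 7.16, either way. A call with a gripper value outside its range is refused whole. The fingers move at their own pace and stop on an object; "grip_force" is the grip in N (left out, the last holds). Time passes only in rows, so rows that do not move let the fingers close. It gives the time, the measured TCP pose, the force and the opening at its end, in the units of the state.
- status.observe(): the state, without advancing time (a new reading comes with each control period).
- vision.get_image(name): name is "side" or "top"; returns the picture (384x512x3 uint8, blue, green, red); there is no depth.
- vision.get_calibration(name): a dict with "fx", "fy", "cx", "cy" (pixels), "dist_coeffs" ([k1, k2, p1, p2, k3] as OpenCV has them; the pictures are not rectified), "R" (3x3) and "t" (3): a world point X has camera coordinates R X + t. Camera axes: x right, y down, z forward; pixel columns grow to the right and rows downward; lengths in m; the calibration is good to about 2 mm. A picture is of the moment at which its call begins. get_calibration takes no time and is no camera call.
- order.job_done(): hands the job in, once; it reports no verdict.
The state is a dict: "time": time; "joint_pos": joint angles; "qd": joint speeds; "joint_torque": joint torques, N m; "tcp_pos": TCP position; "tool_rot": TCP orientation; "contact_force": force on the tool from outside, world axes, zero at the start; "torque": the same for the moment, N m; "gripper_width": opening from 0.0 (shut) to 1.0 (fully open).
Only numpy, scipy, OpenCV 4.12 (cv2) and the standard library are available. Lean on these libraries where they do the work, as an engineer would, in place of code of your own. Each camera call takes 0.05 s, during which the arm holds its last target. There are 200 camera calls.

### The job

Swing the brass hook latch on the chest's lid well clear of its pin, about a quarter turn, then push the sprung front outwards past its over-centre point so that it snaps down by itself onto its open stop, and take your fingers off it. Then prove that it is bedded by bearing down on the cork work plate on the inside of the lowered front with a steady 12 N or so (a good kilo) for one second, and let go. Never put more than 25 N on the latch or the front, and leave the things lying about where they are.

Things in the scene. Friction and masses are not known exactly. Their poses are not given: they have to be found in the camera images.
- chest: Fixed pine tool chest, 160 mm deep (x), 260 wide (y), 124 high. Origin: centre of its underside; x points from front to back, y to the left seen from the robot, z up. Flat lid top 124 mm up; nothing stands on it but the hook latch, on the +y side. Front opening at x = -80 mm. Only its place on the bench and its yaw vary.
- front: Pine drop front, 250 mm wide, 112 high, 12 thick, about 0.4 kg with its plate (varies). Origin: middle of the hinge line at its lower outer edge; z runs up the board, x inwards (inner face at x = 12 mm), axes parallel to the chest's when shut. Its top edge is level with the lid top; a thumb pull and, at y = +55 mm, a 6 mm brass latch pin stand up from it. Two felt feet in front.
- hook: Brass hook latch lying on the lid, bar 5 mm thick, 3.5 to 8.5 mm above the lid. Origin: its upright pivot, at lid height. Latched, its 89 mm arm points along chest -x, passes the latch pin on the pin's +y side and curls round in front of it with 2.5 mm of play, holding the front shut. It opens by swinging flat over the lid towards chest +y.
- hook_axis (a point): On the chest: the point where the hook's upright pivot axis meets the lid top (chest x = -5, y = +55, z = 124 mm).
- hook_post (a point): On the axis of the upright brass post on the hook's arm: 10 mm across, 42 mm from the pivot (and 4.5 mm to +y of it when latched), reaching 30 mm above the lid; this point is 20 mm above the lid. Push this post to swing the hook.
- hook_pivot (a joint): Angle of the hook latch, rad: 0 latched (pointing along chest -x), growing as it swings towards chest +y; 1.57 pointing along +y; end stop at 1.75. The curl is clear of the pin from about 0.3; well clear means past 1.2. Stiff by friction (about 0.06 N m, under 2 N at the post), it stays where it is left.
- hinge_mid (a point): On the chest: middle of the front's hinge line (chest x = -92, y = 0, z = 12 mm). The hinge runs along chest y.
- pull (a point): On the inner (chest +x) face of the darker thumb pull: 70 mm wide in y (centre at y = -50 mm), 12 thick, rising 26 mm above the lid. This point is at its mid width, 13 mm above the lid and 125 mm from the hinge line. Push here from behind, towards chest -x, and follow the arc: the pull moves out and sinks.
- press_spot (a point): Point on the board's inner face under the middle of the cork-faced work plate (190 mm wide, 82 high, from 10 to 92 mm from the hinge line), 72 mm from the hinge line. Open, the board's face is level, 24 mm above the bench; the plate's cork face lies another 6 to 21 mm higher, set anew each time on stiff jacking screws and not reported: feel for it, and press here.
- front_hinge (a joint): Front's angle, rad: 0 shut, grows as its top swings out (chest -x) and down; 1.57 open, level, on a hard stop. An over-centre spring pulls it shut below about 0.7 rad (0.84 N m, about 7 N at the pull, when shut, falling to nothing at 0.7); beyond, it throws it down to the stop in about half a second and holds it there with about 1 N m. Damping 0.22 N m s/rad.
- decanter: Bystander: squat stoppered amber glass decanter, 100 mm across, 136 mm high, origin at the centre of its underside. It stands beside the chest, left or right.
- schooner: Bystander: miniature black and white two-masted schooner on a small stand, 115 mm long (x), 40 mm wide, 108 mm high, origin under its centre. It stands beside the chest, on the other side.
- pin_vise: Bystander: brass pin vise lying on the bench beside the space in front of the chest, 88 mm long (x), 13 mm thick; origin under its middle.
- bending_tool: Bystander: boxwood bending tool lying on the bench beside the space in front of the chest, 145 mm long (x), 18 mm wide, 14 mm high; origin under its middle.

How it is judged:
On the way, in this order (a step that is already met when the one before it is completed fails the run):
1. the hook latch is swung well clear (past 1.2 rad) while the front is still shut (under 0.15 rad) (value of joint hook_pivot above 1.2 rad and value of joint front_hinge below 0.15 rad), for 0.1 s.
2. the front has snapped onto its open stop (past 1.5 rad) and nothing touches it (value of joint front_hinge above 1.5 rad and contact force between front and anything else below 0.5 N), for 0.2 s.
3. the fingers bear on the open front's work plate with a steady 7 to 18 N for 0.6 s (value of joint front_hinge above 1.5 rad and contact force between the fingers and plate_c0 between 7 and 18 N), for 0.6 s.
At the end, for the whole second after the job is handed in: The front lies open on its stop (past 1.5 rad) and at rest, untouched, with the hook latch still swung clear (past 1.2 rad) (all of step 2 and value of joint hook_pivot above 1.2 rad and velocity of joint front_hinge between -0.05 and 0.05 rad/s).
It fails at once if more than 25 N on the front (contact force between front and anything else above 25 N).
It fails at once if more than 25 N on the hook latch (contact force between hook and anything else above 25 N).
It fails at once if a bystander is moved by more than 20 mm or tipped (distance of any of decanter, schooner, pin_vise, bending_tool from where it was at the start of the episode above 0.02 m or angle between any of decanter, schooner, pin_vise, bending_tool's own z axis and vertical above 0.3 rad).
It also fails if it takes over 64 s, if anything falls off the work surface, if the arm or the gripper's body presses on something with over 40 N, if the wrist force passes 120 N, or if a joint passes its speed limit or range.

## Working session

There is one attempt and no reset: what is moved stays moved. The work goes in short steps, Python scripts to look and compute and a tool call to move; the robot and the scene stay as the last step left them, time stands still between calls to the robot, and variables do not carry over. Pictures are saved under pics/ and viewed, about 8 in all and at most 12, crops included, and the job is handed in when it is done.

Besides the shell and the picture viewer there is one more tool, called after ">>>" as name(argument=value, ...) on one line, values as JSON. jog_arm: Moves the arm, as the interface text tells. Its arguments: {"type":"object","properties":{"series":{"type":"array","items":{"type":"array","items":{"type":"number"}}},"grip_force":{"type":"number"}},"required":["series"]}

```bash
mkdir -p pics; python3 - <<'E'
from rig import status, vision
import cv2
for n in("side","top"):
    cv2.imwrite(f"pics/{n}0.png",cv2.resize(vision.get_image(n),(800,600)))
    c=vision.get_calibration(n); print(n,c)
print(status.observe())
E
```

```text
side {'fx': 467.1101608315789, 'fy': 467.1101608315789, 'cx': 255.10195449048805, 'cy': 185.14545096684773, 'dist_coeffs': array([0.02349183, 0.        , 0.        , 0.        , 0.        ]), 'R': array([[-0.98855405, -0.15021031, -0.01406231],
       [-0.067944  ,  0.526486  , -0.84746452],
       [ 0.13470152, -0.83680903, -0.53066575]]), 't': array([0.56841644, 0.12837347, 1.03054177])}
top {'fx': 381.6000880451498, 'fy': 381.6000880451498, 'cx': 259.019452021999, 'cy': 193.363828728389, 'dist_coeffs': array([-0.08966924,  0.        ,  0.        ,  0.        ,  0.        ]), 'R': array([[-0.00173389, -0.9992193 , -0.0394687 ],
       [-0.99258131,  0.00651792, -0.1214078 ],
       [ 0.12157027,  0.03896539, -0.99181771]]), 't': array([0.04562975, 0.57877364, 1.00435752])}
{'time': 0.1, 'joint_pos': array([ 1.13778441,  0.41176994, -0.01273129,  1.59690389,  0.00558236,
        1.134324  , -0.08221078]), 'qd': array([-0.0006266 , -0.00164447, -0.00113806, -0.00265687, -0.0011576 ,
        0.0008071 , -0.00029476]), 'joint_torque': array([ 9.15665514e-04, -5.89101183e+01,  6.43160585e-01, -2.91713262e+01,
       -5.37535327e-02,  1.44463655e-02,  7.48290790e-05]), 'tcp_pos': array([ 0.22280998, -0.58347045,  0.22194732]), 'tool_rot': array([-0.69526118, -0.12874548,  0.69548741, -0.12780357]), 'contact_force': array([-0.31343366,  0.91887816,  0.2072554 ]), 'torque': array([ 0.03730425, -0.01229274,  0.03601241]), 'gripper_width': 0.9966150577949043}
```

View pics/top0.png

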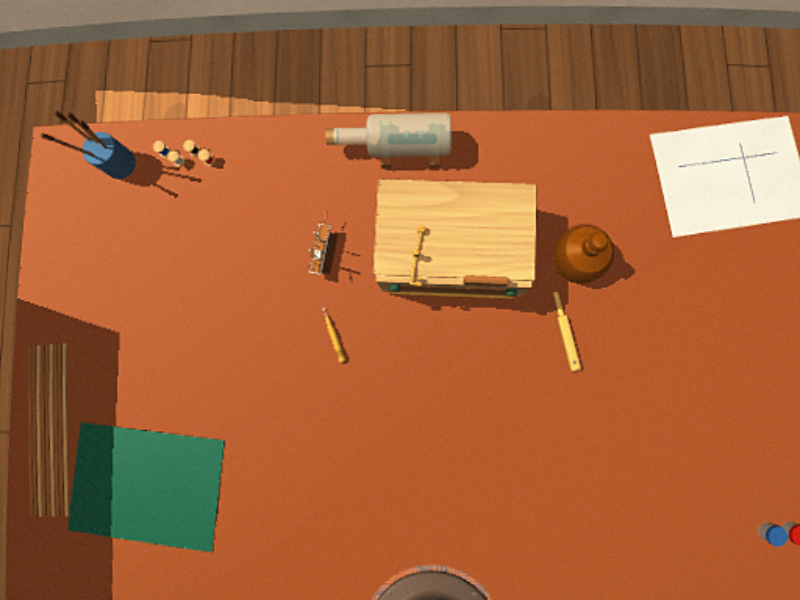

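View pics/side0.png

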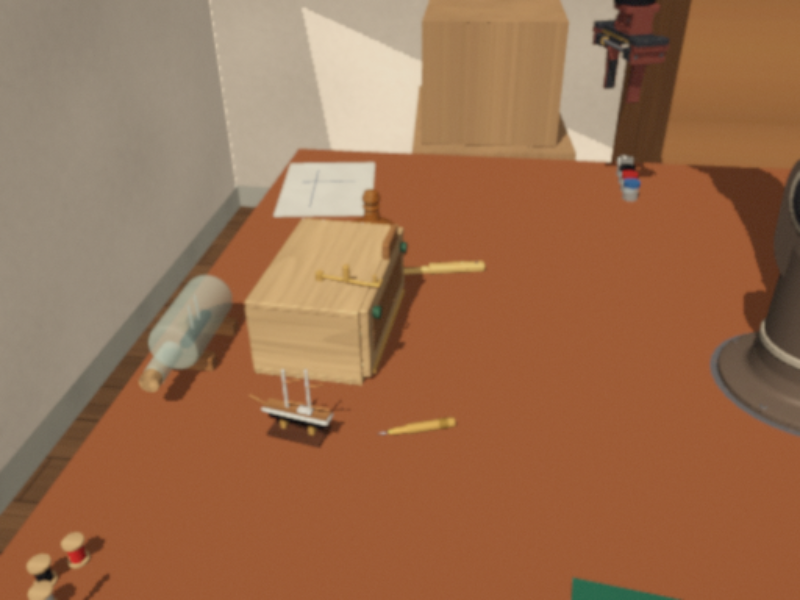

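The top view shows the chest lid at about (375–537, 180–285), the hook on its left (+y) side, the schooner on the left and the decanter on the right. I'll enlarge the chest in both views.

```bash
python3 - <<'E'
from rig import vision
import cv2,numpy as np
t=vision.get_image("top")[105:205,230:360]; s=vision.get_image("side")[130:250,150:270]
cv2.imwrite("pics/t1.png",cv2.resize(t,None,fx=6,fy=6,interpolation=cv2.INTER_CUBIC))
cv2.imwrite("pics/s1.png",cv2.resize(s,None,fx=5,fy=5,interpolation=cv2.INTER_CUBIC))
E
```

```text
(no output)
```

View pics/t1.png

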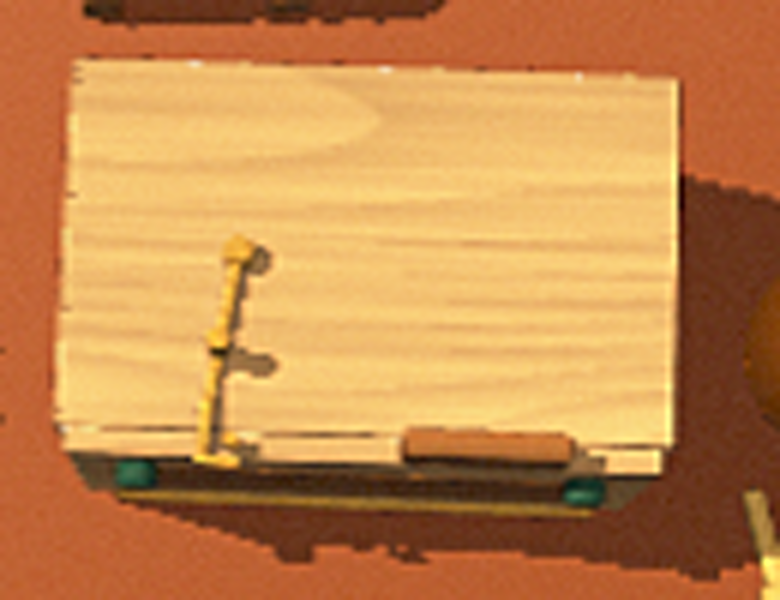

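View pics/s1.png

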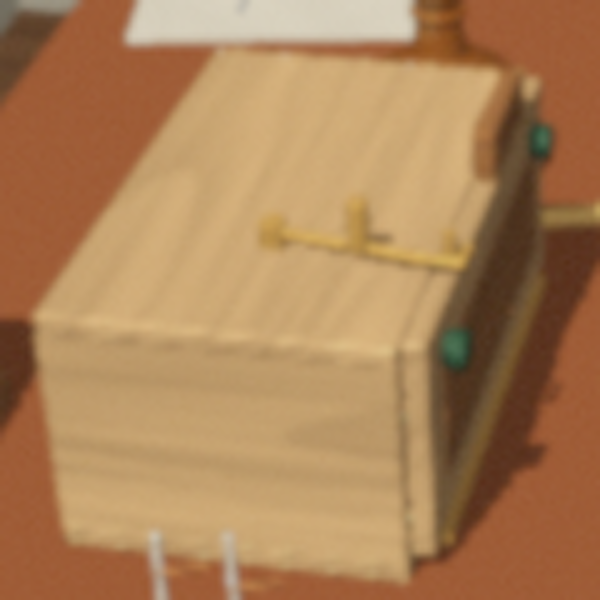

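```bash
cat >h.py <<'E'
from rig import vision,status
import cv2,numpy as np
from scipy.spatial.transform import Rotation as Ro
C={n:vision.get_calibration(n) for n in("side","top")}
def proj(n,X):
    c=C[n];K=np.array([[c['fx'],0,c['cx']],[0,c['fy'],c['cy']],[0,0,1]])
    return cv2.projectPoints(np.asarray(X,float).reshape(-1,3),cv2.Rodrigues(c['R'])[0],c['t'],K,c['dist_coeffs'])[0][:,0]
def world(p,X):
    X=np.atleast_2d(X); c,s=np.cos(p[2]),np.sin(p[2])
    return np.c_[p[0]+c*X[:,0]-s*X[:,1],p[1]+s*X[:,0]+c*X[:,1],X[:,2]]
E
python3 - <<'E'
from h import *
from scipy.optimize import least_squares
T=[((72,60),(80,130,124)),((679,78),(80,-130,124)),((672,446),(-80,-130,124)),((58,430),(-80,130,124)),((661,474),(-92,-125,124)),((218,343),(-47,59.5,154))]
S=[((38,318),(80,130,124)),((400,352),(-80,130,124)),((410,580),(-80,130,0)),((65,543),(80,130,0)),((222,50),(80,-130,124)),((356,200),(-47,59.5,154))]
tp=(np.array([a for a,b in T])+.5)/6-.5+[230,105]; sp=(np.array([a for a,b in S])+.5)/5-.5+[150,130]
tx=np.array([b for a,b in T])/1e3; sx=np.array([b for a,b in S])/1e3
def f(p,w="b"):
    r=[]
    if w in"bt": r.append((proj("top",world(p,tx))-tp).ravel())
    if w in"bs": r.append((proj("side",world(p,sx))-sp).ravel())
    return np.concatenate(r)
for w in "tsb":
    q=least_squares(f,[.6,0,0],args=(w,)); print(w,q.x.round(4)); print(q.fun.reshape(-1,2).round(1).tolist())
p=q.x
np.save("p.npy",p)
for k,X in dict(post=(-.0425,.0595,.144),pull=(-.08,-.05,.137),press=(-.092-.072,0,.024),hinge=(-.092,0,.012)).items(): print(k,world(p,X).round(4))
# bystanders rough (ground points in top 800px coordinates, z)
E
```

```text
t [ 0.6875 -0.0412 -0.0393]
[[-0.5, 0.1], [-0.2, -0.2], [0.6, 0.3], [-1.0, -0.3], [0.4, 0.3], [0.6, -0.3]]
s [ 0.6873 -0.0402 -0.046 ]
[[-0.8, -0.5], [-0.4, -0.0], [0.1, 0.9], [0.6, 0.2], [-0.5, -0.7], [1.0, -0.3]]
b [ 0.6876 -0.0409 -0.042 ]
[[-0.5, -0.1], [-0.2, -0.1], [0.4, 0.4], [-1.1, -0.5], [0.2, 0.4], [0.5, -0.4], [-0.7, -0.6], [-0.2, -0.3], [0.2, 0.6], [0.7, 0.1], [-0.8, -0.8], [1.0, -0.5]]
post [[0.6477 0.0203 0.144 ]]
pull [[ 0.6056 -0.0875  0.137 ]]
press [[ 0.5238 -0.034   0.024 ]]
hinge [[ 0.5957 -0.0371  0.012 ]]
```

The pose fit agrees between both cameras: chest at (0.6876, −0.041), yaw −2.4°, residuals ≤1.1 px. The hook is latched. Next I'll plan the moves.

```bash
cat >>h.py <<'E'
P=np.load("p.npy")
def cw(x,y,z): return world(P,(x/1e3,y/1e3,z/1e3))[0]
def post(th): return np.array([-5-42*np.cos(th)+4.5*np.sin(th),55+42*np.sin(th)+4.5*np.cos(th)])
def plan(targets,R=None):
    "world points -> successive tool-frame shifts, R fixed"
    s=status.observe(); R=R or Ro.from_quat(s['tool_rot']); c=s['tcp_pos']
    for t in targets: print(np.round(t,4), (R.inv().apply(t-c)*1e3).round(1)); c=t
E
python3 - <<'E'
from h import *
s=status.observe(); R=Ro.from_quat(s['tool_rot']); print(R.as_matrix().round(3))
n=np.array([np.sin(.7),np.cos(.7)])
for th in (0,.2,.4,.6,.8,1,1.2,1.4,1.5):
    q=post(th)-n*(5+13.5); print(th,post(th).round(1),q.round(1),cw(*q,136).round(4))
nw=cw(*n*1e3,0)-cw(0,0,0); print('n world',nw, np.degrees(np.arctan2(nw[1],nw[0])))
y=R.as_matrix()[:,1]; print('jaw yaw',np.degrees(np.arctan2(y[1],y[0])))
E
```

```text
[[-0.     0.357 -0.934]
 [ 0.001 -0.934 -0.357]
 [-1.    -0.001  0.   ]]
0 [-47.   59.5] [-58.9  45.4] [0.6307 0.0069 0.136 ]
0.2 [-45.3  67.8] [-57.2  53.6] [0.6327 0.015  0.136 ]
0.4 [-41.9  75.5] [-53.9  61.4] [0.6364 0.0226 0.136 ]
0.6 [-37.1  82.4] [-49.   68.3] [0.6415 0.0293 0.136 ]
0.8 [-31.   88.3] [-43.   74.1] [0.6478 0.0349 0.136 ]
1 [-23.9  92.8] [-35.8  78.6] [0.6551 0.0391 0.136 ]
1.2 [-16.   95.8] [-27.9  81.6] [0.6631 0.0418 0.136 ]
1.4 [-7.7 97.2] [-19.6  83. ] [0.6715 0.0428 0.136 ]
1.5 [-3.5 97.2] [-15.4  83.1] [0.6757 0.0427 0.136 ]
n world [0.67576503 0.7371171  0.        ] 47.486412447432976
jaw yaw -69.09609325953403
```

>>> jog_arm(series=[[0,0,0,-6.65,0,0,0],[0,0,0,-6.65,0,0,0],[0,0,0,-6.65,0,0,0],[0,0,0,-6.65,0,0,0]])

```text
time: 0.53
tcp_pos: [0.223, -0.5837, 0.2224]
tool_rot: [-0.646, -0.287, 0.646, -0.287]
contact_force: [0.5, 0.1, -1.0]
gripper_width: 0.735
```

```bash
python3 - <<'E'
from h import *
print(status.observe()['gripper_width'],status.observe()['tcp_pos'])
n=np.array([np.sin(.7),np.cos(.7)])
q=post(0)-21*n
plan([cw(*q,222),cw(*q,138)]+[cw(*(post(t)-14*n),138) for t in(0,.3,.6,.9,1.2,1.45)])
E
```

```text
0.7353849492209537 [ 0.22296284 -0.58372694  0.22240195]
[0.629 0.005 0.222] [ 6.000e-01 -9.420e+01 -7.089e+02]
[0.629 0.005 0.138] [84.  0.  0.]
[0.6337 0.0102 0.138 ] [ 0.  0. -7.]
[0.6374 0.0222 0.138 ] [  0.   -5.3 -11.4]
[0.6445 0.0327 0.138 ] [  0.   -1.7 -12.5]
[0.6544 0.0405 0.138 ] [  0.    2.  -12.5]
[0.6662 0.0451 0.138 ] [ -0.    5.6 -11.3]
[0.6767 0.0461 0.138 ] [-0.   7.1 -7.8]
```

>>> jog_arm(series=[[0,-0.0047,-0.0355,0,0,0,0],[0,-0.0047,-0.0355,0,0,0,0],[0,-0.0047,-0.0355,0,0,0,0],[0,-0.0047,-0.0355,0,0,0,0],[0,-0.0047,-0.0355,0,0,0,0],[0,-0.0047,-0.0355,0,0,0,0],[0,-0.0047,-0.0355,0,0,0,0],[0,-0.0047,-0.0355,0,0,0,0]])

```text
time: 1.2
tcp_pos: [0.3877, -0.3475, 0.2227]
tool_rot: [-0.647, -0.285, 0.647, -0.285]
contact_force: [0.2, -0.0, -0.5]
gripper_width: 0.13
```

>>> jog_arm(series=[[0,-0.0047,-0.0355,0,0,0,0],[0,-0.0047,-0.0355,0,0,0,0],[0,-0.0047,-0.0355,0,0,0,0],[0,-0.0047,-0.0355,0,0,0,0],[0,-0.0047,-0.0355,0,0,0,0],[0,-0.0047,-0.0355,0,0,0,0],[0,-0.0047,-0.0355,0,0,0,0],[0,-0.0047,-0.0355,0,0,0,0]])

```text
time: 1.87
tcp_pos: [0.5519, -0.1128, 0.2226]
tool_rot: [-0.647, -0.285, 0.647, -0.285]
contact_force: [0.0, -0.8, -0.5]
gripper_width: 0.007
```

```bash
python3 - <<'E'
from h import *
print(status.observe())
n=np.array([np.sin(.7),np.cos(.7)])
q=post(0)-21*n
plan([cw(*q,222),cw(*q,138)])
E
```

```text
{'time': 1.8667, 'joint_pos': array([ 0.41591621,  0.3354032 , -0.38255561,  1.72910772,  0.13826376,
        1.10359143, -0.75173776]), 'qd': array([-0.65331337,  0.29677955, -0.12556778, -0.38862927,  0.15398712,
        0.12984009, -0.79446157]), 'joint_torque': array([  3.20321336, -54.12474632,  -3.6929597 , -26.39049232,
        -0.4219343 ,  -0.14201201,   1.27706006]), 'tcp_pos': array([ 0.55189834, -0.11281052,  0.22264714]), 'tool_rot': array([-0.64721954, -0.28466592,  0.64727986, -0.28478231]), 'contact_force': array([ 0.03574343, -0.83467302, -0.54671744]), 'torque': array([-0.03326714, -0.07585708, -0.0293781 ]), 'gripper_width': 0.006608140805903779}
[0.629 0.005 0.222] [   0.6  -22.8 -138.9]
[0.629 0.005 0.138] [84. -0. -0.]
```

>>> jog_arm(series=[[0,-0.0055,-0.0345,0,0,0,0],[0,-0.0055,-0.0345,0,0,0,0],[0,-0.0055,-0.0345,0,0,0,0],[0,-0.0055,-0.0345,0,0,0,0],[0,0,0,0,0,0,0],[0,0,0,0,0,0,0]])

```text
time: 2.37
tcp_pos: [0.6285, 0.005, 0.2219]
tool_rot: [-0.646, -0.287, 0.647, -0.286]
contact_force: [0.7, -1.3, 0.7]
gripper_width: 0.005
```

```bash
python3 - <<'E'
from h import *
n=np.array([np.sin(.7),np.cos(.7)])
q=post(0)-21*n
plan([cw(*q,222),cw(*q,138)])
E
```

```text
[0.629 0.005 0.222] [-0.1  0.4 -0.3]
[0.629 0.005 0.138] [84.   0.1  0. ]
```

>>> jog_arm(series=[[0.028,0,0,0,0,0,0],[0.028,0,0,0,0,0,0],[0.028,0,0,0,0,0,0],[0,0,0,0,0,0,0],[0,0,0,0,0,0,0]])

```text
time: 2.78
tcp_pos: [0.627, 0.0007, 0.1378]
tool_rot: [-0.646, -0.285, 0.649, -0.284]
contact_force: [0.3, 0.4, 0.9]
gripper_width: 0.004
```

```bash
python3 - <<'E'
from h import *
cv2.imwrite("pics/t2.png",cv2.resize(vision.get_image("top")[105:205,230:360],None,fx=3,fy=3,interpolation=cv2.INTER_CUBIC))
cv2.imwrite("pics/s2.png",cv2.resize(vision.get_image("side")[110:250,130:290],None,fx=4,fy=4,interpolation=cv2.INTER_CUBIC))
E
```

```text
(no output)
```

View pics/s2.png

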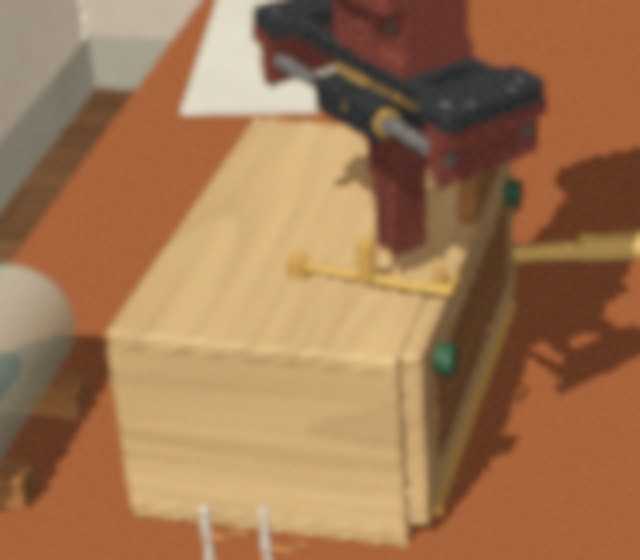

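```bash
python3 - <<'E'
from h import *
n=np.array([np.sin(.7),np.cos(.7)])
plan([cw(*(post(t)-14.5*n),138) for t in(0,.15,.3,.45,.6,.75,.9,1.05,1.2,1.3,1.4,1.5)])
E
```

```text
[0.6334 0.0098 0.138 ] [ 2.4 -2.4 -9. ]
[0.6348 0.016  0.138 ] [ 0.  -3.1 -5.5]
[0.6371 0.0219 0.138 ] [ 0.  -2.3 -5.9]
[0.6403 0.0274 0.138 ] [ 0.  -1.4 -6.2]
[0.6442 0.0323 0.138 ] [ 0.  -0.4 -6.3]
[0.6488 0.0366 0.138 ] [ 0.   0.5 -6.3]
[0.6541 0.0402 0.138 ] [ 0.   1.4 -6.2]
[0.6598 0.0429 0.138 ] [ 0.   2.4 -5.9]
[0.6658 0.0447 0.138 ] [ 0.   3.2 -5.5]
[0.67   0.0455 0.138 ] [ 0.   2.6 -3.3]
[0.6742 0.0458 0.138 ] [ 0.   2.9 -3.1]
[0.6784 0.0457 0.138 ] [ 0.   3.2 -2.8]
```

>>> jog_arm(series=[[0,0,-0.0065,0,0,0,0],[0,-0.003,-0.0055,0,0,0,0],[0,-0.0023,-0.0059,0,0,0,0],[0,-0.0014,-0.0062,0,0,0,0]])

```text
time: 3.22
tcp_pos: [0.6399, 0.0254, 0.1396]
tool_rot: [0.647, 0.285, -0.647, 0.285]
contact_force: [-1.4, -0.7, 2.3]
gripper_width: 0.005
```

>>> jog_arm(series=[[0,-0.0004,-0.0063,0,0,0,0],[0,0.0005,-0.0063,0,0,0,0],[0,0.0014,-0.0062,0,0,0,0],[0,0.0024,-0.0059,0,0,0,0]])

```text
time: 3.55
tcp_pos: [0.6594, 0.041, 0.1384]
tool_rot: [-0.647, -0.285, 0.647, -0.285]
contact_force: [-1.7, -0.6, -0.4]
gripper_width: 0.008
```

>>> jog_arm(series=[[0,0.0032,-0.0055,0,0,0,0],[0,0.0026,-0.0033,0,0,0,0],[0,0.003,-0.003,0,0,0,0],[0,0.0032,-0.0028,0,0,0,0],[0,0,0,0,0,0,0],[0,0,0,0,0,0,0]])

```text
time: 4.05
tcp_pos: [0.6785, 0.0426, 0.1387]
tool_rot: [0.648, 0.285, -0.647, 0.285]
contact_force: [-0.1, 0.1, 0.4]
gripper_width: 0.005
```

```bash
python3 - <<'E'
from h import *
cv2.imwrite("pics/t3.png",cv2.resize(vision.get_image("top")[105:205,230:360],None,fx=3,fy=3,interpolation=cv2.INTER_CUBIC))
cv2.imwrite("pics/s3.png",cv2.resize(vision.get_image("side")[110:250,130:290],None,fx=4,fy=4,interpolation=cv2.INTER_CUBIC))
E
```

```text
(no output)
```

View pics/s3.png

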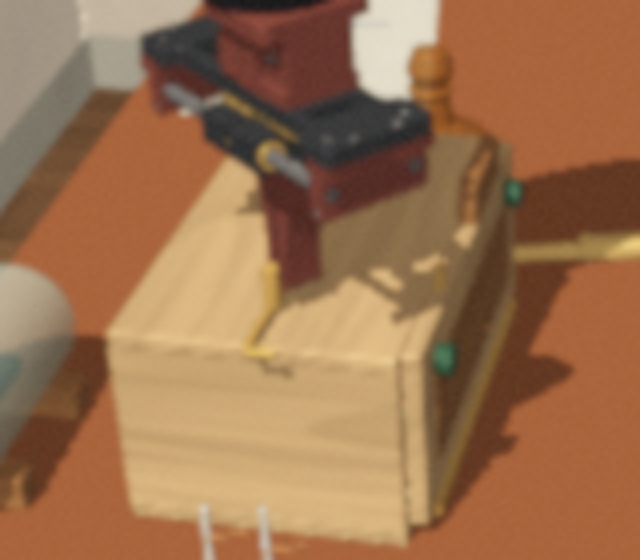

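The hook now points to chest +y, with its post at (272, 280) and its curl at (258, 350). I'll check the angle numerically, back off and lift.

>>> jog_arm(series=[[-0.01,0,0.006,0,0,0,0],[-0.03,0,0,0,0,0,0],[-0.03,0,0,0,0,0,0],[0,0,0,0,0,0,0]])

```text
time: 4.48
tcp_pos: [0.6765, 0.0386, 0.2162]
tool_rot: [0.651, 0.284, -0.644, 0.286]
contact_force: [1.2, 0.5, 1.0]
gripper_width: 0.004
```

>>> jog_arm(series=[[0,0,0,7.13,0,0,0],[0,0,0,7.13,0,0,0],[0,0,0,7.13,0,0,0],[0,0,0,7.13,0,0,0],[0,0,0,7.13,0,0,0],[0,0,0,7.13,0,0,0],[0,0,0,7.13,0,0,0],[0,0,0,0,0,0,0]])

```text
time: 5.15
tcp_pos: [0.6738, 0.0381, 0.2097]
tool_rot: [0.707, -0.017, -0.706, -0.017]
contact_force: [-0.3, 0.1, -0.6]
gripper_width: 0.007
```

```bash
python3 - <<'E'
from h import *
for th in (1.2,1.3,1.4,1.5,1.6):
    print(th,((proj("side",cw(-5-89*np.cos(th),55+89*np.sin(th),130))-[130,110])*4).round(0),((proj("side",cw(*post(th),154))-[130,110])*4).round(0))
print(Ro.from_quat(status.observe()['tool_rot']).as_matrix().round(3),status.observe()['joint_pos'])
plan([cw(-62,-50,205),cw(-62,-50,138)])
E
```

```text
1.2 [[313. 350.]] [[293. 265.]]
1.3 [[296. 351.]] [[286. 265.]]
1.4 [[279. 352.]] [[278. 265.]]
1.5 [[262. 351.]] [[270. 264.]]
1.6 [[245. 350.]] [[263. 263.]]
[[ 0.001 -0.048 -0.999]
 [-0.    -0.999  0.048]
 [-1.     0.    -0.001]] [ 0.00546379  0.51597378 -0.20087672  1.46860769  0.10765903  1.16654438
 -1.8308413 ]
[ 0.6236 -0.0883  0.205 ] [  4.7 128.7  44.1]
[ 0.6236 -0.0883  0.138 ] [67.  -0.   0.1]
```

>>> jog_arm(series=[[0,0.0322,0.011,0,0,0,0],[0,0.0322,0.011,0,0,0,0],[0,0.0322,0.011,0,0,0,0],[0,0.0322,0.011,0,0,0,0],[0,0,0,0,0,0,0],[0,0,0,0,0,0,0]])

```text
time: 5.65
tcp_pos: [0.6238, -0.0915, 0.2095]
tool_rot: [0.707, -0.016, -0.707, -0.015]
contact_force: [-0.2, 0.1, -0.3]
gripper_width: 0.009
```

>>> jog_arm(series=[[0.025,0,0,0,0,0,0],[0.025,0,0,0,0,0,0],[0.022,0,0,0,0,0,0],[0,0,0,0,0,0,0],[0,0,0,0,0,0,0],[0,0,0,0,0,0,0]])

```text
time: 6.15
tcp_pos: [0.6255, -0.0874, 0.138]
tool_rot: [0.708, -0.014, -0.706, -0.014]
contact_force: [-0.7, -0.6, 1.4]
gripper_width: 0.004
```

```bash
python3 - <<'E'
from h import *
r=119
plan([cw(-92+12*np.cos(t)-r*np.sin(t)+10,-50,12+r*np.cos(t)+12*np.sin(t)) for t in np.arange(0,.92,.07)])
E
```

```text
[ 0.6156 -0.0879  0.131 ] [7.  0.9 9.9]
[ 0.6072 -0.0876  0.1315] [-0.6 -0.   8.4]
[ 0.5989 -0.0872  0.1315] [ 0.  -0.   8.4]
[ 0.5905 -0.0869  0.1309] [ 0.6 -0.   8.3]
[ 0.5823 -0.0865  0.1297] [ 1.2 -0.   8.3]
[ 0.5741 -0.0862  0.1279] [ 1.8 -0.   8.2]
[ 0.5661 -0.0859  0.1256] [ 2.3 -0.   8. ]
[ 0.5582 -0.0855  0.1226] [ 2.9 -0.   7.9]
[ 0.5506 -0.0852  0.1192] [ 3.4 -0.   7.6]
[ 0.5432 -0.0849  0.1152] [ 4.  -0.   7.4]
[ 0.5362 -0.0846  0.1107] [ 4.5 -0.   7.1]
[ 0.5294 -0.0843  0.1058] [ 5.  -0.   6.7]
[ 0.5231 -0.0841  0.1004] [ 5.4 -0.   6.4]
[ 0.5171 -0.0838  0.0945] [ 5.8 -0.   6. ]
```

>>> jog_arm(series=[[0.006,0,0.003,0,0,0,0],[0,0,0.004,0,0,0,0],[0,0,0.005,0,0,0,0],[0,0,0.006,0,0,0,0]])

```text
time: 6.48
tcp_pos: [0.6087, -0.0874, 0.1318]
tool_rot: [0.709, -0.015, -0.705, -0.015]
contact_force: [8.1, 0.1, -4.1]
gripper_width: 0.007
```

>>> jog_arm(series=[[0,0,0.0084,0,0,0,0],[0.0006,0,0.0083,0,0,0,0],[0.0012,0,0.0083,0,0,0,0]])

```text
time: 6.73
tcp_pos: [0.5841, -0.0863, 0.1304]
tool_rot: [0.71, -0.015, -0.704, -0.015]
contact_force: [8.6, 0.4, -2.9]
gripper_width: 0.002
```

>>> jog_arm(series=[[0.0018,0,0.0082,0,0,0,0],[0.0023,0,0.008,0,0,0,0],[0.0029,0,0.0079,0,0,0,0],[0.0034,0,0.0076,0,0,0,0]])

```text
time: 7.07
tcp_pos: [0.5516, -0.085, 0.12]
tool_rot: [0.709, -0.015, -0.705, -0.015]
contact_force: [5.0, 0.7, -0.5]
gripper_width: 0.004
```

Forces are as expected (8 N falling to 5 N). I'll carry on past the over-centre point, then lift away.

>>> jog_arm(series=[[0.004,0,0.0074,0,0,0,0],[0.0045,0,0.0071,0,0,0,0],[0.005,0,0.0067,0,0,0,0],[0.0054,0,0.0064,0,0,0,0],[0.0058,0,0.006,0,0,0,0],[0,0,0,0,0,0,0]])

```text
time: 7.57
tcp_pos: [0.5136, -0.084, 0.0922]
tool_rot: [-0.706, 0.015, 0.708, 0.015]
contact_force: [-0.7, 1.2, -0.5]
gripper_width: 0.003
```

>>> jog_arm(series=[[-0.01,0,0,0,0,0,0],[-0.02,0,0,0,0,0,0],[-0.02,0,0,0,0,0,0],[0,0,0,0,0,0,0],[0,0,0,0,0,0,0],[0,0,0,0,0,0,0]])

```text
time: 8.07
tcp_pos: [0.5163, -0.0839, 0.1438]
tool_rot: [0.707, -0.015, -0.707, -0.015]
contact_force: [-0.6, -0.5, -0.3]
gripper_width: 0.007
```

```bash
python3 - <<'E'
from h import *
cv2.imwrite("pics/s4.png",cv2.resize(vision.get_image("side")[100:260,130:330],None,fx=3.5,fy=3.5,interpolation=cv2.INTER_CUBIC))
print(status.observe()['contact_force'],((proj("side",[cw(-92-112,125,24),cw(-92-112,-125,24),cw(-164,0,40)])-[130,100])*3.5).round())
plan([cw(-164,0,140),cw(-164,0,60)])
E
```

```text
[ 0.81471244 -0.30492116 -0.29214065] [[553. 499.]
 [598. 288.]
 [519. 358.]]
[ 0.5238 -0.034   0.14  ] [  3.3 -50.1  -5.8]
[ 0.5238 -0.034   0.06  ] [80.  -0.  -0.1]
```

View pics/s4.png

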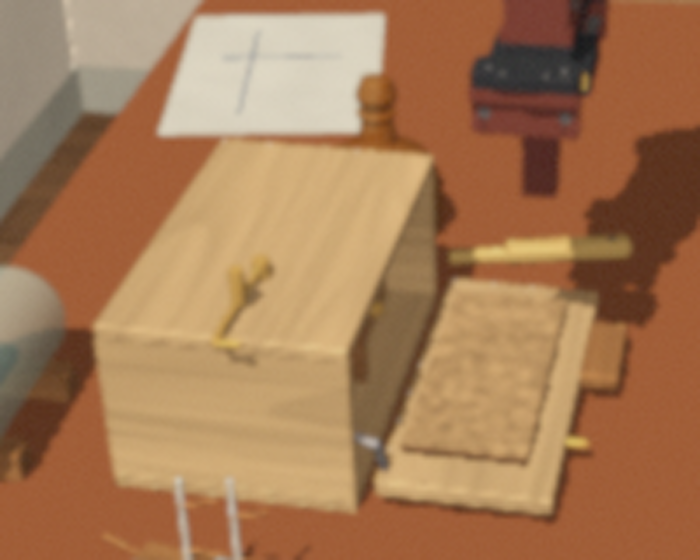

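The front lies open with its corners at (553, 505) and (598, 292), as predicted, and the hook is still clear. Next I'll feel for the plate.

>>> jog_arm(series=[[0,-0.025,-0.003,0,0,0,0],[0,-0.025,-0.003,0,0,0,0],[0.025,0,0,0,0,0,0],[0.025,0,0,0,0,0,0],[0.025,0,0,0,0,0,0],[0.01,0,0,0,0,0,0],[0,0,0,0,0,0,0],[0,0,0,0,0,0,0]])

```text
time: 8.78
tcp_pos: [0.524, -0.0341, 0.0584]
tool_rot: [-0.706, 0.015, 0.708, 0.015]
contact_force: [0.3, -0.5, -0.4]
gripper_width: 0.007
```

>>> jog_arm(series=[[0.002,0,0,0,0,0,0],[0.002,0,0,0,0,0,0],[0.002,0,0,0,0,0,0],[0,0,0,0,0,0,0],[0,0,0,0,0,0,0]])

```text
time: 9.2
tcp_pos: [0.5245, -0.0342, 0.0531]
tool_rot: [0.707, -0.015, -0.707, -0.015]
contact_force: [-0.4, -0.1, -1.0]
gripper_width: 0.009
```

>>> jog_arm(series=[[0.001,0,0,0,0,0,0],[0.001,0,0,0,0,0,0],[0.001,0,0,0,0,0,0],[0.001,0,0,0,0,0,0],[0,0,0,0,0,0,0],[0,0,0,0,0,0,0]])

```text
time: 9.7
tcp_pos: [0.5243, -0.0341, 0.0486]
tool_rot: [-0.707, 0.015, 0.707, 0.015]
contact_force: [0.4, 0.1, -0.0]
gripper_width: 0.004
```

>>> jog_arm(series=[[0.0005,0,0,0,0,0,0],[0.0005,0,0,0,0,0,0],[0,0,0,0,0,0,0]])

```text
time: 9.95
tcp_pos: [0.5243, -0.0342, 0.0477]
tool_rot: [-0.707, 0.015, 0.707, 0.015]
contact_force: [-0.7, -0.2, -0.1]
gripper_width: 0.004
```

>>> jog_arm(series=[[0.0005,0,0,0,0,0,0],[0.0005,0,0,0,0,0,0],[0,0,0,0,0,0,0]])

```text
time: 10.2
tcp_pos: [0.5243, -0.0342, 0.0466]
tool_rot: [-0.707, 0.015, 0.707, 0.015]
contact_force: [0.6, -0.3, -0.2]
gripper_width: 0.003
```

>>> jog_arm(series=[[0.0005,0,0,0,0,0,0],[0.0005,0,0,0,0,0,0],[0,0,0,0,0,0,0]])

```text
time: 10.45
tcp_pos: [0.5243, -0.0342, 0.0456]
tool_rot: [-0.707, 0.015, 0.707, 0.015]
contact_force: [-0.8, 0.5, 0.2]
gripper_width: 0.006
```

>>> jog_arm(series=[[0.0005,0,0,0,0,0,0],[0.0005,0,0,0,0,0,0],[0,0,0,0,0,0,0]])

```text
time: 10.7
tcp_pos: [0.5243, -0.0342, 0.0446]
tool_rot: [-0.707, 0.015, 0.707, 0.015]
contact_force: [0.4, -0.1, 0.7]
gripper_width: 0.012
```

>>> jog_arm(series=[[0.0005,0,0,0,0,0,0],[0.0005,0,0,0,0,0,0],[0,0,0,0,0,0,0]])

```text
time: 10.95
tcp_pos: [0.5243, -0.0342, 0.0436]
tool_rot: [-0.707, 0.015, 0.707, 0.015]
contact_force: [-0.8, 0.5, -1.1]
gripper_width: 0.006
```

>>> jog_arm(series=[[0.0005,0,0,0,0,0,0],[0.0005,0,0,0,0,0,0],[0,0,0,0,0,0,0]])

```text
time: 11.2
tcp_pos: [0.5243, -0.0341, 0.0426]
tool_rot: [-0.707, 0.015, 0.707, 0.015]
contact_force: [-0.8, -0.4, -0.3]
gripper_width: 0.006
```

>>> jog_arm(series=[[0.0005,0,0,0,0,0,0],[0.0005,0,0,0,0,0,0],[0,0,0,0,0,0,0]])

```text
time: 11.45
tcp_pos: [0.5243, -0.0342, 0.0416]
tool_rot: [-0.707, 0.015, 0.707, 0.015]
contact_force: [-0.6, -0.4, 0.4]
gripper_width: 0.007
```

>>> jog_arm(series=[[0.0005,0,0,0,0,0,0],[0.0005,0,0,0,0,0,0],[0,0,0,0,0,0,0]])

```text
time: 11.7
tcp_pos: [0.5242, -0.0342, 0.0406]
tool_rot: [-0.707, 0.015, 0.707, 0.015]
contact_force: [0.8, -0.1, 0.5]
gripper_width: 0.002
```

>>> jog_arm(series=[[0.0005,0,0,0,0,0,0],[0.0005,0,0,0,0,0,0],[0,0,0,0,0,0,0]])

```text
time: 11.95
tcp_pos: [0.5243, -0.0341, 0.0397]
tool_rot: [-0.707, 0.015, 0.707, 0.015]
contact_force: [-0.1, -0.8, 0.1]
gripper_width: 0.005
```

>>> jog_arm(series=[[0.0005,0,0,0,0,0,0],[0.0005,0,0,0,0,0,0],[0,0,0,0,0,0,0]])

```text
time: 12.2
tcp_pos: [0.5243, -0.0342, 0.0386]
tool_rot: [-0.707, 0.015, 0.707, 0.015]
contact_force: [0.3, 1.1, -0.6]
gripper_width: 0.002
```

>>> jog_arm(series=[[0.0005,0,0,0,0,0,0],[0.0005,0,0,0,0,0,0],[0,0,0,0,0,0,0]])

```text
time: 12.45
tcp_pos: [0.5243, -0.0341, 0.0376]
tool_rot: [-0.707, 0.015, 0.707, 0.015]
contact_force: [-0.3, -0.6, -0.2]
gripper_width: 0.004
```

>>> jog_arm(series=[[0.0005,0,0,0,0,0,0],[0.0005,0,0,0,0,0,0],[0,0,0,0,0,0,0]])

```text
time: 12.7
tcp_pos: [0.5243, -0.0342, 0.0366]
tool_rot: [-0.707, 0.015, 0.707, 0.015]
contact_force: [-0.0, -0.0, 0.3]
gripper_width: 0.007
```

>>> jog_arm(series=[[0.0005,0,0,0,0,0,0],[0.0005,0,0,0,0,0,0],[0,0,0,0,0,0,0]])

```text
time: 12.95
tcp_pos: [0.5243, -0.0342, 0.0357]
tool_rot: [-0.707, 0.015, 0.707, 0.015]
contact_force: [0.1, -0.4, 0.2]
gripper_width: 0.005
```

>>> jog_arm(series=[[0.0005,0,0,0,0,0,0],[0.0005,0,0,0,0,0,0],[0,0,0,0,0,0,0]])

```text
time: 13.2
tcp_pos: [0.5243, -0.0342, 0.0346]
tool_rot: [-0.707, 0.015, 0.707, 0.015]
contact_force: [-0.3, 0.3, -0.3]
gripper_width: 0.008
```

>>> jog_arm(series=[[0.0005,0,0,0,0,0,0],[0.0005,0,0,0,0,0,0],[0,0,0,0,0,0,0]])

```text
time: 13.45
tcp_pos: [0.5243, -0.0342, 0.0337]
tool_rot: [-0.707, 0.015, 0.707, 0.015]
contact_force: [0.2, 0.3, 0.5]
gripper_width: 0.0
```

>>> jog_arm(series=[[0.0005,0,0,0,0,0,0],[0.0005,0,0,0,0,0,0],[0,0,0,0,0,0,0]])

```text
time: 13.7
tcp_pos: [0.5244, -0.0342, 0.0329]
tool_rot: [0.707, -0.015, -0.707, -0.015]
contact_force: [-0.2, 0.5, 2.3]
gripper_width: 0.006
```

Contact at about z = 33 mm, i.e. 9 mm above the board, which is within the 6–21 mm range. I'll add force in small steps.

>>> jog_arm(series=[[0.0005,0,0,0,0,0,0],[0,0,0,0,0,0,0],[0,0,0,0,0,0,0]])

```text
time: 13.95
tcp_pos: [0.5244, -0.0342, 0.0328]
tool_rot: [0.707, -0.015, -0.707, -0.015]
contact_force: [-2.0, -0.5, 8.1]
gripper_width: 0.004
```

>>> jog_arm(series=[[0.0003,0,0,0,0,0,0],[0,0,0,0,0,0,0],[0,0,0,0,0,0,0]])

```text
time: 14.2
tcp_pos: [0.5244, -0.0342, 0.0328]
tool_rot: [0.707, -0.015, -0.707, -0.015]
contact_force: [-2.9, 0.5, 11.0]
gripper_width: 0.005
```

>>> jog_arm(series=[[0.0001,0,0,0,0,0,0],[0,0,0,0,0,0,0],[0,0,0,0,0,0,0],[0,0,0,0,0,0,0],[0,0,0,0,0,0,0],[0,0,0,0,0,0,0]])

```text
time: 14.7
tcp_pos: [0.5244, -0.0342, 0.0327]
tool_rot: [0.707, -0.015, -0.707, -0.015]
contact_force: [-3.6, -0.1, 12.1]
gripper_width: 0.006
```

>>> jog_arm(series=[[0,0,0,0,0,0,0],[0,0,0,0,0,0,0],[0,0,0,0,0,0,0],[0,0,0,0,0,0,0],[0,0,0,0,0,0,0],[0,0,0,0,0,0,0],[0,0,0,0,0,0,0],[0,0,0,0,0,0,0]])

```text
time: 15.37
tcp_pos: [0.5244, -0.0342, 0.0327]
tool_rot: [0.707, -0.015, -0.707, -0.015]
contact_force: [-3.2, 0.3, 11.5]
gripper_width: 0.002
```

Steady at about 12 N for over a second. Now release and lift.

>>> jog_arm(series=[[-0.002,0,0,0,0,0,0],[-0.01,0,0,0,0,0,0],[-0.025,0,0,0,0,0,0],[-0.04,0,0,0,0,0,0],[-0.04,0,0,0,0,0,0],[-0.02,0,0,0,0,0,0],[0,0,0,0,0,0,0],[0,0,0,0,0,0,0]])

```text
time: 16.03
tcp_pos: [0.5251, -0.0342, 0.1705]
tool_rot: [0.708, -0.015, -0.706, -0.015]
contact_force: [0.3, 0.8, 0.4]
gripper_width: 0.008
```

```bash
python3 - <<'E'
from h import *
print(status.observe()['contact_force'],status.observe()['tcp_pos'])
cv2.imwrite("pics/s5.png",cv2.resize(vision.get_image("side")[100:300,130:330],None,fx=3,fy=3,interpolation=cv2.INTER_CUBIC))
E
```

```text
[0.27110024 0.76373193 0.37767676] [ 0.52508895 -0.03419739  0.17045955]
```

View pics/s5.png

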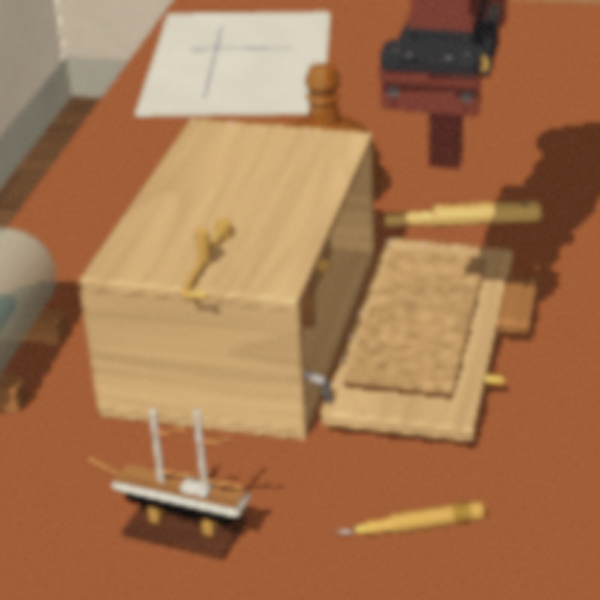

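The front lies open and untouched, the hook is swung clear, and nothing else has been disturbed. Handing in.

```bash
python3 -c "
from rig import order
print(order.job_done())"
```

```text
the job is handed in; nothing more can be done
None
```

The job is done and handed in at about 16 s of the 64 s allowed; no verdict is reported.

- **Hook latch:** I swung it to about 1.5 rad, read from the side picture. It was still clear in the last picture.
- **Front:** I pushed it past its over-centre point, with the readings peaking at about 9 N. It snapped down onto its stop, and its corners in the picture lay within about 6 px (enlarged crop) of where an open front should be.
- **Press:** I found the cork about 9 mm above the board. I then bore down at 11–12 N vertically, plus about 3 N sideways, for over a second, and lifted off.
- **Last checks:** The fingers are 14 cm clear of the plate and the contact force reads under 1 N, which is sensor noise. The decanter, schooner, pin vise and bending tool look undisturbed by eye; I did not measure their positions. No check failed or disagreed.

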